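# Light and photograph a retained sample

## Robot

A 6-joint arm with a two-finger parallel gripper is mounted at the origin on the work surface. World frame = base frame: x ahead of the robot, y to its left, z up, the work surface at z = 0. Lengths are in m, angles in rad, forces in N, time in s.
With the tool pointing down it reaches from about 0.35 to 0.775 m from the base axis. Payload 7.3 kg.
Tool frame: the origin (TCP) lies at the very end of the fingers, on their centre line; the grasp point (between the pads) lies 19 mm behind it; z points along the fingers, y is the direction in which the jaws open and shut (so a half turn about z gives the same grasp; the last joint's range is limited). The gripper opens to 92 mm and grips with 3 to 60 N. Pads are 19 mm wide; open, the fingers measure 130 mm over their backs; the gripper's body (75 mm by 190 mm) begins 47 mm behind the grasp point.
Start: joints at [-1.427, 0.342, 1.524, -0, 1.275, -0.146], TCP at [0.15, -0.503, 0.227] pointing down, gripper open.
Joint ranges: [-2.53, 2.53], [-0.77, 2.02], [0.04, 2.7], [-1, 4.14], [0.28, 2.66], [-3.11, 3.11]. Speed limits (rad/s): [2.57, 2.57, 3.14, 3.14, 3.14, 3.14].

## Interface

Orientations are given as [roll, pitch, yaw] about the fixed x, y, z axes, in that order (R = Rz(yaw) Ry(pitch) Rx(roll)).
In Python, from cell import monitor, eyes, order gives the robot as it stands. The module is installed in compiled form; this text tells all that it offers.
- The arm moves only by the tool carry_out, never from a script. Its argument "targets" is a list of rows, each a list of 2 entries, a list of its own where there are three numbers: the shift along the tool's x, y, z in m, then the turn about the tool's z in rad. In form: [[[dx, dy, dz], twist], ...]. A call has 1 to 10 rows; each row shifts and turns the pose as measured when the row begins, along the tool's axes as they then stand; what a row does not reach is not made up. A row lasts 1/8 s, in which the tool goes at most 62.5 mm and 10.7 degrees, less where a joint would pass 70% of its speed; a pose out of reach is approached as far as the arm can. A call is refused whole if a number of a shift passes 0.0625 or a number of a turn 0.188, either way. A call with a gripper value outside its range is refused whole. "fingers" is the closure, from 0 (fully open) to 1 (shut), set as the call begins (left out, the last holds). The fingers move at their own pace and stop on an object; "grip_force" is the grip in N (left out, the last holds). Time passes only in rows, so rows that do not move let the fingers close. It gives the time, the measured TCP pose, the force and the opening at its end, in the units of the state.
- monitor.observe(): the state, without advancing time (a new reading comes with each control period).
- eyes.read_camera(name): name is "scene" or "top" or "wrist"; returns the picture (480x640x3 uint8, red, green, blue); there is no depth.
- eyes.camera_info(name): a dict with "K" (3x3 intrinsics, pixels), "dist" ([k1, k2, p1, p2, k3] as OpenCV has them; the pictures are not rectified), "rvec" (rotation vector, rad) and "tvec" (3), from world to camera coordinates, as OpenCV has them. Camera axes: x right, y down, z forward; pixel columns grow to the right and rows downward; lengths in m; the calibration is good to about 2 mm. A picture is of the moment at which its call begins: read the wrist's pose just before it. camera_info takes no time and is no camera call; for the wrist camera it gives the pose at the moment of the call.
- order.hand_in(): hands the job in, once; it reports no verdict.
The state is a dict: "time": time; "qpos": joint angles; "qvel": joint speeds; "joint_efforts": joint torques, N m; "tool_pos": TCP position; "tool_rot": TCP orientation; "contact_force": force on the tool from outside, world axes, zero at the start; "torque": the same for the moment, N m; "opening": finger opening in m.
Only numpy, scipy, OpenCV 4.12 (cv2) and the standard library are available. Lean on these libraries where they do the work, as an engineer would, in place of code of your own. Each camera call takes 0.05 s, during which the arm holds its last target.

## Task

Take the record photo of the yellow sample bottle that stands on the round white stand in front of the camera. Swing the spot lamp round on its post, by its orange handle or boom, until its beam points at the middle of the bottle with the lamp let go, then half-press the camera's red shutter button to the first click, keep it there for about a second while the camera focuses, and press it right down to take the picture. Let the button come up again and leave the bottle and everything else where it stands.

Things in the scene. Friction and masses are not known exactly. Their poses are not given: they have to be found in the camera images.
- lamp_stand: Fixed spot lamp beyond the photo board: white round base 136 mm across, steel post, dark red friction pivot on top, thin level steel boom with a white spot head. Origin: centre of the base on the bench, z up. The boom is springy (about 7 N m/rad): held at the handle it bends sideways some 0.1 rad before the pivot slips, and springs straight when let go.
- lamp_axis (a point): Point on the lamp's vertical pivot axis, at the boom's height (225 mm above the bench). The lamp's beam, seen from above, is the line from here through lamp_handle, carried on past it (it also slopes down 30 degrees; that tilt is right already).
- lamp_handle (a point): Middle of the upright orange handle at the boom's outer end, 180 mm from the pivot axis, over the spot head: round rod 20 mm across, 48 mm tall (238 to 286 mm above the bench), free room all round. Its x axis points back along the boom to the pivot axis, y sideways, z up; the beam goes towards -x. Moves with the boom's bend.
- lamp_pivot (a joint): Turn of the friction pivot, rad, growing anticlockwise seen from above, -1.6 to 1.2. Slips at about 0.7 N m (4 N at the handle) and stays where left. Pivot only, without the boom's bend: after letting go, the boom springs back about 0.1 rad (18 mm at the handle), so where it is held is not where it stays.
- sample_center (a point): Middle of the yellow sample bottle (56 mm across, 100 mm tall, white cap, loose), half-way up. It stands on the round white stand (96 mm across, its top 57 mm above the bench) at the end of the grey photo board away from the camera, before a small white screen.
- shutter_top (a point): Centre of the top face of the red shutter cap, 19 mm across, that stands 10.5 mm above the top of the camera (camera top 142 mm above the bench; the camera is fixed to the board and looks at the bottle). Pressed straight down. z up.
- shutter_half (a joint): First stage of the shutter button, m: 0 up, 0.0025 at the first click. Takes 1 N to start and 2.5 N at the click; springs back.
- shutter_full (a joint): Second stage, m, below the first: 0 until the cap is pushed past the click with 8 N, 0.0025 fully down at 12 N (cap then 5 mm below its rest height); springs back. This is the exposure.
- cream_jar_center (a point): Bystander: white jar 60 mm across, 45 mm tall; its centre.
- oil_jar_center (a point): Bystander: pale yellow jar with black lid, 52 mm across, 65 mm tall; its centre.
- amber_bottle_center (a point): Bystander: amber bottle with red cap, 48 mm across, 95 mm tall; its centre.
- pink_jar_center (a point): Bystander: pink jar with white lid, 54 mm across, 50 mm tall; its centre.
- beaker_center (a point): Bystander: glass beaker 64 mm across, 85 mm tall; its centre.
- lens_cap_center (a point): Bystander: grey lens cap, disc 62 mm across, 8 mm thick, lying on the photo board (board 12 mm thick); its centre.
Not all that is in view belongs to the job. There is more than one size of the part that bears sample_center; the job needs the largest.

How it is judged:
On the way, in this order (a step that is already met when the one before it is completed fails the run):
1. the lamp's beam, seen from above, passes within 16 mm of the bottle's middle, with the lamp let go and still (y of sample_center in the frame of lamp_handle between -0.016 and 0.016 m and x of sample_center in the frame of lamp_handle below 0 m and contact force between the fingers and lamp_stand below 0.1 N and velocity of joint lamp_pivot between -0.03 and 0.03 rad/s), for 0.4 s.
2. the shutter is held at its first click, the second stage not pressed, for half a second (value of joint shutter_half above 0.0018 m and value of joint shutter_full below 0.0007 m), for 0.5 s.
3. the shutter is pressed right down (value of joint shutter_full above 0.0018 m), for 0.05 s.
At the end, for the whole second after the job is handed in: The lamp's beam, seen from above, passes within 16 mm of the middle of the sample bottle with the lamp still; the shutter button is up again; the bottle stands upright on its stand within 8 mm of where it was (y of sample_center in the frame of lamp_handle between -0.016 and 0.016 m and x of sample_center in the frame of lamp_handle below 0 m and velocity of joint lamp_pivot between -0.03 and 0.03 rad/s and value of joint each of shutter_half, shutter_full below 0.0007 m and distance of sample_center from where it was at the start of the episode below 0.008 m and angle between sample_center's own z axis and vertical below 0.1 rad); the robot touches nothing.
It fails at once if the shutter's second stage is pressed while the lamp's beam is more than 16 mm off the bottle's middle (value of joint shutter_full above 0.0012 m and not (y of sample_center in the frame of lamp_handle between -0.016 and 0.016 m and x of sample_center in the frame of lamp_handle below 0 m)).
It fails at once if the sample bottle is shifted by 8 mm or more (distance of sample_center from where it was at the start of the episode above 0.008 m).
It fails at once if a bystander is shifted by more than 25 mm (distance of any of cream_jar_center, oil_jar_center, amber_bottle_center, pink_jar_center, beaker_center, lens_cap_center from where it was at the start of the episode above 0.025 m).
It also fails if it takes over 64 s, if anything falls off the work surface, if the arm or the gripper's body presses on something with over 40 N, if the wrist force passes 120 N, or if a joint passes its speed limit or range.

## Working session

There is one attempt and no reset: what is moved stays moved. The work goes in short steps, Python scripts to look and compute and a tool call to move; the robot and the scene stay as the last step left them, time stands still between calls to the robot, and variables do not carry over. Pictures are saved under pics/ and viewed, and the job is handed in when it is done.

Besides the shell and the picture viewer there is one more tool, called after "Call:" in YAML: its name, and indented under it one key for each argument. carry_out: Moves the arm, as the interface text tells. Its arguments: {"type":"object","properties":{"targets":{"type":"array","items":{"type":"array"}},"fingers":{"type":"number"},"grip_force":{"type":"number"}},"required":["targets"]}

```bash
mkdir -p pics; python3 - <<'E'
from cell import monitor, eyes, order
import cv2
print(monitor.observe())
for n in ["scene","top","wrist"]:
    i=eyes.camera_info(n); print(n,i)
    im=eyes.read_camera(n); cv2.imwrite(f"pics/{n}0.png",im[:,:,::-1])
E
```

```text
{'time': 0.0, 'qpos': array([-1.42704980e+00,  3.42711717e-01,  1.52502561e+00,  8.08146814e-06,
        1.27537884e+00, -1.46005530e-01]), 'qvel': array([ 0.00123077, -0.00100874,  0.0005075 ,  0.00162589, -0.0001071 ,
        0.00178711]), 'joint_efforts': array([-2.33588280e-04, -4.31241846e+01, -2.44215792e+01,  7.16972211e-02,
        5.60295198e-02, -1.17607719e-04]), 'tool_pos': array([ 0.14996246, -0.50270383,  0.22604767]), 'tool_rot': array([-3.14008648e+00, -2.29296467e-04,  2.89749526e-01]), 'contact_force': array([-0.26887567, -0.02301678, -0.18164039]), 'torque': array([ 0.02339723, -0.01867569,  0.04712167]), 'opening': 0.09174663123374512}
scene {'K': array([[525.9142934 ,   0.        , 322.48559157],
       [  0.        , 525.9142934 , 245.09731481],
       [  0.        ,   0.        ,   1.        ]]), 'dist': array([-0.15528997,  0.        ,  0.        ,  0.        ,  0.        ]), 'rvec': array([ 1.82510951,  1.28529421, -0.66554093]), 'tvec': array([-0.17173974, -0.14208939,  1.53656904])}
top {'K': array([[559.44631203,   0.        , 320.04604516],
       [  0.        , 559.44631203, 242.54009163],
       [  0.        ,   0.        ,   1.        ]]), 'dist': array([-0.09588004,  0.        ,  0.        ,  0.        ,  0.        ]), 'rvec': array([ 2.1335202 , -2.08726365,  0.16751767]), 'tvec': array([-1.94104508e-04,  5.86129126e-01,  1.20094620e+00])}
wrist {'K': array([[403.25509732,   0.        , 314.42364456],
       [  0.        , 403.25509732, 235.93166558],
       [  0.        ,   0.        ,   1.        ]]), 'dist': array([-0.04177121,  0.        ,  0.        ,  0.        ,  0.        ]), 'rvec': array([-2.34600241,  1.7468654 ,  0.23090638]), 'tvec': array([-0.52444602, -0.03222489,  0.38895897])}
```

View pics/scene0.png

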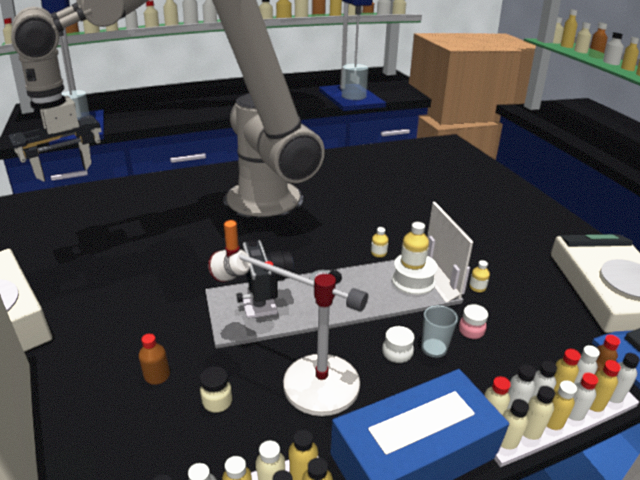

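View pics/top0.png

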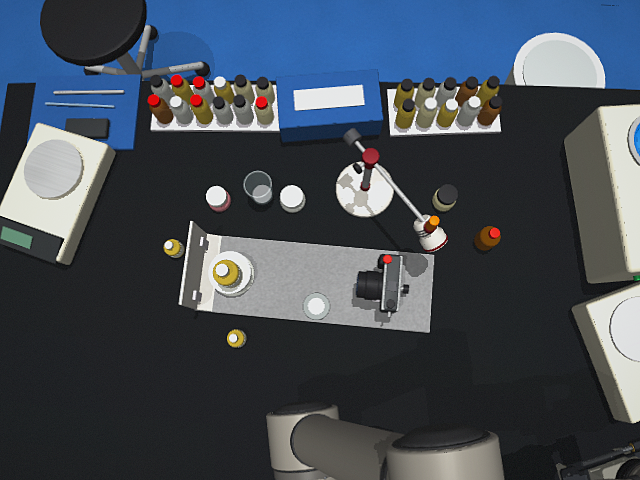

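View pics/wrist0.png

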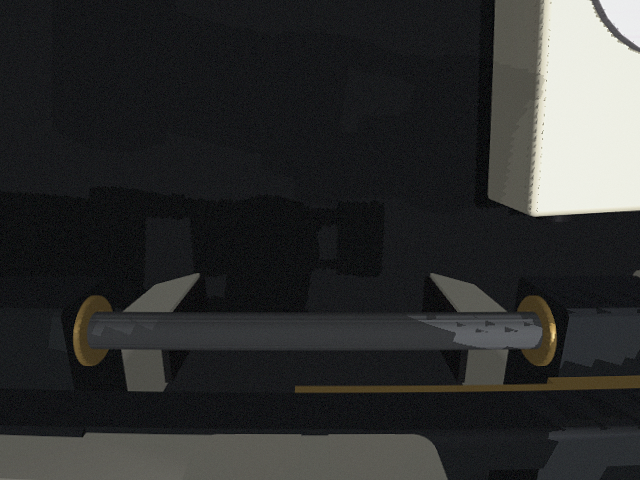

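```bash
cat > h.py <<'E'
import numpy as np, cv2
from cell import monitor, eyes, order
def ray(info,px):
    p=cv2.undistortPoints(np.array([[px]],float),info['K'],info['dist'])[0,0]
    R=cv2.Rodrigues(info['rvec'])[0]; t=info['tvec']
    return -R.T@t, R.T@np.array([p[0],p[1],1.])
def plane(info,px,z):
    c,d=ray(info,px); return c+d*(z-c[2])/d[2]
def tri(i1,p1,i2,p2):
    c1,d1=ray(i1,p1);c2,d2=ray(i2,p2)
    A=np.stack([d1,-d2],1); s=np.linalg.lstsq(A,c2-c1,rcond=None)[0]
    a=c1+s[0]*d1;b=c2+s[1]*d2
    return (a+b)/2,np.linalg.norm(a-b)
def proj(info,P):
    return cv2.projectPoints(np.array([P],float),info['rvec'],info['tvec'],info['K'],info['dist'])[0][0,0]
E
python3 - <<'E'
from h import *
T=cv2.imread('pics/top0.png');S=cv2.imread('pics/scene0.png')
def crop(im,x,y,w,h,k): return cv2.resize(im[y:y+h,x:x+w],None,fx=k,fy=k,interpolation=cv2.INTER_CUBIC)
cv2.imwrite('pics/ct.png',crop(T,160,130,160*2,160,2.5))
cv2.imwrite('pics/cs.png',crop(S,200,200,300,200,2.6))
for n,im in (('top',T),('scene',S)):
    hsv=cv2.cvtColor(im,cv2.COLOR_BGR2HSV)
    for nm,lo,hi in (('orange',(6,180,120),(18,255,255)),('red',(0,180,60),(4,255,255)),('red2',(174,180,60),(180,255,255)),('yellow',(20,120,100),(30,255,255))):
        m=cv2.inRange(hsv,lo,hi)
        k,l,st,ce=cv2.connectedComponentsWithStats(m)
        print(n,nm,[(st[i].tolist(),ce[i].round(1).tolist()) for i in range(1,k) if st[i][4]>25])
E
```

```text
top orange [([429, 215, 11, 11, 65], [434.2, 220.0])]
top red [([171, 75, 11, 11, 79], [175.7, 79.7]), ([192, 76, 13, 12, 75], [198.4, 81.8]), ([148, 94, 13, 11, 94], [153.5, 99.5]), ([190, 95, 12, 11, 67], [195.7, 99.4]), ([256, 96, 11, 7, 26], [260.7, 98.7]), ([489, 228, 11, 10, 84], [494.3, 232.6]), ([383, 255, 9, 9, 64], [386.9, 258.8])]
top red2 [([191, 95, 11, 12, 40], [195.0, 101.9]), ([256, 97, 11, 12, 65], [261.2, 102.4]), ([362, 148, 17, 17, 110], [370.4, 153.6])]
top yellow [([172, 79, 17, 22, 159], [181.2, 89.5]), ([214, 81, 17, 20, 145], [223.4, 91.1]), ([481, 80, 18, 26, 187], [487.1, 91.9]), ([396, 84, 20, 43, 394], [403.7, 106.8]), ([191, 99, 17, 24, 184], [200.4, 110.6]), ([439, 103, 19, 23, 220], [446.3, 115.8]), ([163, 239, 17, 16, 152], [172.7, 247.5]), ([213, 260, 25, 25, 365], [226.5, 272.9]), ([227, 329, 17, 18, 171], [235.7, 337.8])]
scene orange [([224, 220, 13, 30, 313], [230.6, 234.3]), ([139, 346, 24, 17, 265], [150.8, 353.9])]
scene red [([141, 334, 15, 15, 166], [148.1, 340.6]), ([604, 336, 15, 14, 118], [611.2, 342.3]), ([564, 348, 17, 17, 152], [572.0,
[... 255 characters left out ...]
41], [568.6, 359.5]), ([317, 371, 10, 8, 53], [321.3, 374.8])]
scene yellow [([277, 0, 14, 17, 224], [283.5, 8.4]), ([330, 0, 11, 15, 148], [335.3, 7.0]), ([561, 15, 16, 32, 325], [569.1, 32.2]), ([622, 44, 16, 27, 301], [630.0, 57.4]), ([403, 232, 25, 20, 379], [415.4, 241.8]), ([372, 234, 17, 11, 143], [379.7, 239.1]), ([402, 262, 22, 7, 44], [412.1, 266.1]), ([472, 267, 18, 13, 172], [480.4, 273.5]), ([470, 286, 16, 6, 29], [476.9, 289.6]), ([547, 360, 31, 69, 923], [562.0, 395.6]), ([591, 370, 27, 41, 577], [603.4, 390.5]), ([289, 443, 29, 37, 681], [300.7, 461.6]), ([239, 468, 12, 12, 69], [246.2, 475.3]), ([223, 472, 10, 8, 36], [225.8, 476.9]), ([322, 472, 10, 8, 49], [327.6, 476.4])]
```

View pics/ct.png

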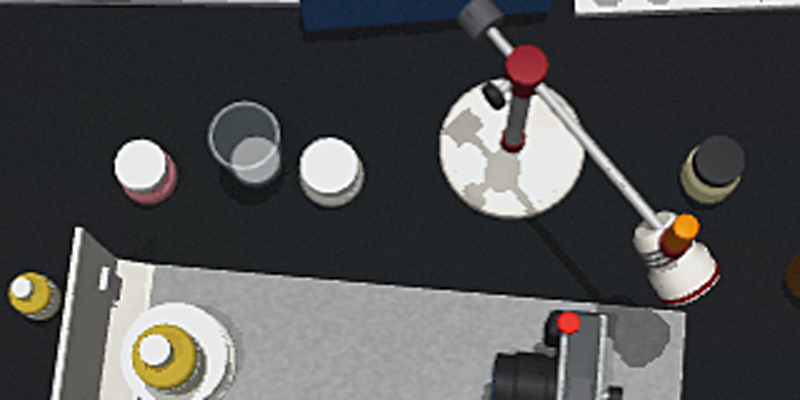

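View pics/cs.png

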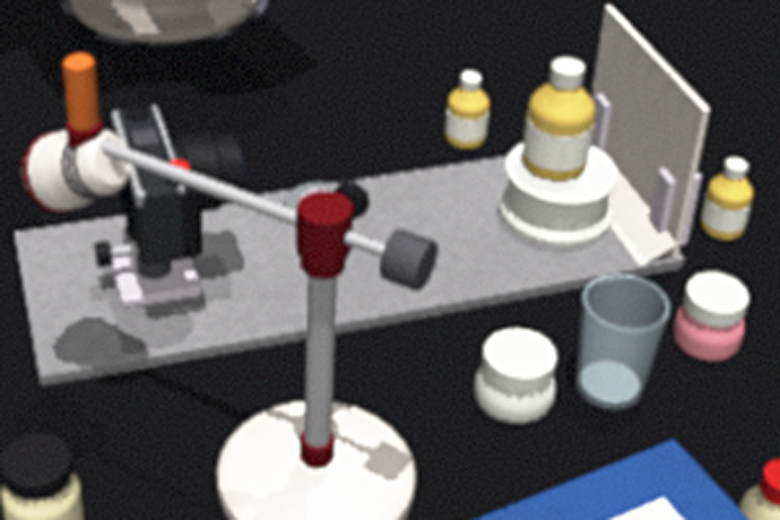

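```bash
python3 - <<'E'
from h import *
T=cv2.imread('pics/top0.png');S=cv2.imread('pics/scene0.png')
it=eyes.camera_info('top');is_=eyes.camera_info('scene')
hsv=cv2.cvtColor(T,cv2.COLOR_BGR2HSV)
def comp(m,pt):
    k,l,st,ce=cv2.connectedComponentsWithStats(m); i=l[pt[1],pt[0]]
    c=max(cv2.findContours((l==i).astype(np.uint8),0,1)[0],key=cv2.contourArea); return st[i].tolist(),ce[i],cv2.minEnclosingCircle(cv2.convexHull(c)),cv2.fitEllipse(cv2.convexHull(c))
white=cv2.inRange(hsv,(0,0,130),(180,60,255))
st,ce,mc,el=comp(white,(222,270)); print('cap?',st,ce,mc)
print('bottle via cap', plane(it,ce,0.157))
# stand outline: white comp
st,ce,mc,el=comp(white,(243,283)); print('stand',st,mc,el); print(plane(it,el[0],0.057),plane(it,mc[0],0.057))
w2=cv2.inRange(hsv,(0,0,120),(180,60,255))
st,ce,mc,el=comp(w2,(350,190)); print('base',st,mc,el); print(plane(it,mc[0],0.01),plane(it,el[0],0.01))
red=cv2.inRange(hsv,(174,150,40),(180,255,255))|cv2.inRange(hsv,(0,150,40),(4,255,255))
st,ce,mc,el=comp(red,(370,153)); print('pivot',st,mc,el)
for z in (.225,.235,.245,.255): print(z,plane(it,mc[0],z))
print('tri pivot top', tri(it,(371,156),is_,(324.5,278)))
print('handle top',plane(it,(434.2,220),.286), tri(it,(434.2,220),is_,(230.5,223.5)))
print('shutter',plane(it,(386.9,258.8),.1525))
print('bottle tri',tri(it,(222,270),is_,(418,229)))
# scene bottle checks
b=plane(it,(222,270),.157); print(proj(is_,b))
E
```

```text
cap? [216, 264, 12, 12, 121] [221.38842975 269.38842975] ((221.0, 269.0), 6.403224468231201)
bottle via cap [0.50661122 0.21109669 0.157     ]
stand [197, 234, 237, 99, 14161] ((316.1557922363281, 286.72076416015625), 121.22083282470703) ((318.4504699707031, 281.4930419921875), (100.56607818603516, 313.38555908203125), 95.39115142822266)
[0.49782338 0.01398174 0.057     ] [0.4861016  0.01876504 0.057     ]
base [336, 162, 95, 69, 2544] ((382.8514709472656, 198.9969482421875), 50.120853424072266) ((381.497314453125, 198.732177734375), (59.91878890991211, 102.4663314819336), 118.15176391601562)
[ 0.70186054 -0.13157528  0.01      ] [ 0.70244598 -0.12838095  0.01      ]
pivot [362, 148, 18, 21, 262] ((370.0, 158.0), 10.440406799316406) ((370.01507568359375, 157.4433135986328), (16.77035903930664, 20.847490310668945), 17.79547882080078)
0.225 [ 0.72734003 -0.08803871  0.225     ]
0.235 [ 0.72382217 -0.0874508   0.235     ]
0.245 [ 0.7203043  -0.08686289  0.245     ]
0.255 [ 0.71678644 -0.08627498  0.255     ]
tri pivot top (array([ 0.72569772, -0.08899746,  0.2415343 ]), np.float64(2.2522459795931278e-05))
handle top [ 0.58857634 -0.2031143   0.286     ] (array([ 0.58914074, -0.20376334,  0.28342486]), np.float64(0.00039114153520512676))
shutter [ 0.5362958  -0.12844329  0.1525    ]
bottle tri (array([0.50675578, 0.2117179 , 0.14440524]), np.float64(0.001407937579838011))
[417.91941026 223.77469616]
```

```bash
cat >> h.py <<'E'
def plan(tgt,yaw,n):
    "print rows (tool axes) from the present pose to world tgt,yaw"
    s=monitor.observe(); p=s['tool_pos'];y=s['tool_rot'][2]
    dyaw=(yaw-y)/n; d=(np.array(tgt)-p)/n; rows=[]
    for k in range(n):
        a=y+k*dyaw;c,sn=np.cos(a),np.sin(a)
        rows.append([[round(float(d[0]*c+d[1]*sn),4),round(float(d[0]*sn-d[1]*c),4),round(float(-d[2]),4)],round(float(-dyaw),3)])
    print(s['time'],p.round(4),s['tool_rot'].round(4),s['qpos'].round(3),s['contact_force'].round(2),s['opening'])
    for r in rows: print(r)
E
python3 - <<'E'
from h import *
plan([.5886,-.2031,.36],.696,10)
E
```

```text
0.15 [ 0.15   -0.5028  0.2262] [-3.1404e+00 -2.0000e-04  2.8980e-01] [-1.427  0.343  1.525  0.     1.275 -0.146] [-0.74  0.33  0.04] 0.0916694261518587
[[0.0506, -0.0162, -0.0134], -0.041]
[[0.0512, -0.0141, -0.0134], -0.041]
[[0.0517, -0.012, -0.0134], -0.041]
[[0.0522, -0.0099, -0.0134], -0.041]
[[0.0525, -0.0078, -0.0134], -0.041]
[[0.0528, -0.0056, -0.0134], -0.041]
[[0.053, -0.0035, -0.0134], -0.041]
[[0.0531, -0.0013, -0.0134], -0.041]
[[0.0531, 0.0008, -0.0134], -0.041]
[[0.053, 0.003, -0.0134], -0.041]
```

Things that could be mistaken for the sample, as top-view pixels: yellow bottle on the round white stand (226,273), small yellow bottles at (173,248) and (236,338), and rack bottles in the top rows (around y 80–115). I choose the one at (226,273). It is the largest, it stands on the white stand, and the close crop confirms this. The lamp handle is the orange rod at (434,220), the pivot is at (370,157), and the shutter is the red dot at (387,259). The amber bottle's red cap at (494,233) is not the shutter.

Call:
carry_out:
  targets:
    - [[0.04,-0.012,-0.035],-0.04]
    - [[0.04,-0.012,-0.035],-0.04]
    - [[0.05,-0.012,-0.025],-0.04]
    - [[0.05,-0.01,-0.02],-0.04]
    - [[0.052,-0.008,-0.015],-0.04]
    - [[0.053,-0.005,-0.005],-0.04]
    - [[0.053,-0.003,0],-0.04]
    - [[0.053,0,0],-0.04]
    - [[0.05,0,0],-0.04]
    - [[0.04,0.003,0],-0.04]
  fingers: 0

```text
time: 1.4
tool_pos: [0.5634, -0.2208, 0.3639]
tool_rot: [-3.137, -0.003, 0.696]
contact_force: [0.1, -0.9, -0.4]
opening: 0.092
```

```bash
python3 - <<'E'
from h import *
plan([.5886,-.2031,.34],.696,3)
E
```

```text
1.4 [ 0.5634 -0.2208  0.3639] [-3.1367e+00 -2.8000e-03  6.9610e-01] [-0.502  0.447  0.995  0.004  1.703  0.373] [ 0.06 -0.89 -0.4 ] 0.09198499398426462
[[0.0102, 0.0009, 0.008], 0.0]
[[0.0102, 0.0009, 0.008], 0.0]
[[0.0102, 0.0009, 0.008], 0.0]
```

Call:
carry_out:
  targets:
    - [[0.012,0.001,0.008],0]
    - [[0.012,0.001,0.008],0]
    - [[0.008,0.001,0.008],0]
    - [[0,0,0],0]

```text
time: 1.9
tool_pos: [0.5907, -0.2012, 0.3363]
tool_rot: [-3.133, -0.0, 0.696]
contact_force: [-0.0, -0.4, 0.6]
opening: 0.0915
```

```bash
python3 - <<'E'
from h import *
im=eyes.read_camera('wrist'); cv2.imwrite('pics/w1.png',im[:,:,::-1])
im=eyes.read_camera('scene'); cv2.imwrite('pics/s1.png',cv2.resize(im[100:340,120:440,::-1],None,fx=2,fy=2))
plan([.5886,-.2031,.25],.696,5)
E
```

```text
2.0 [ 0.5907 -0.2016  0.3374] [-3.1348e+00 -1.1000e-03  6.9610e-01] [-0.454  0.492  0.993  0.004  1.663  0.421] [ 0.62 -1.21 -0.94] 0.09153981274206323
[[-0.0005, -0.0, 0.0175], 0.0]
[[-0.0005, -0.0, 0.0175], 0.0]
[[-0.0005, -0.0, 0.0175], 0.0]
[[-0.0005, -0.0, 0.0175], 0.0]
[[-0.0005, -0.0, 0.0175], 0.0]
```

View pics/w1.png

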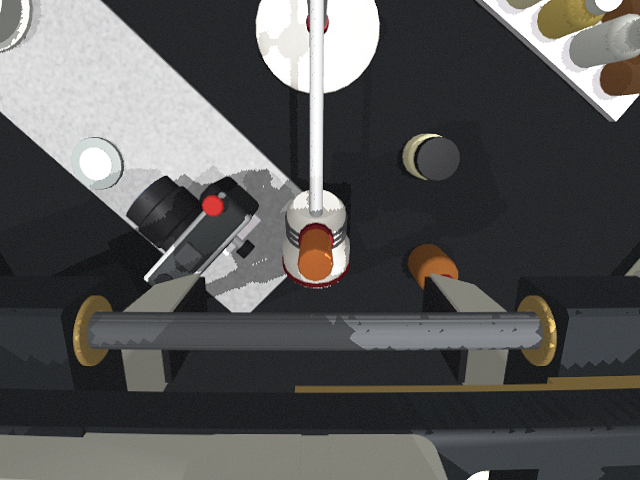

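View pics/s1.png

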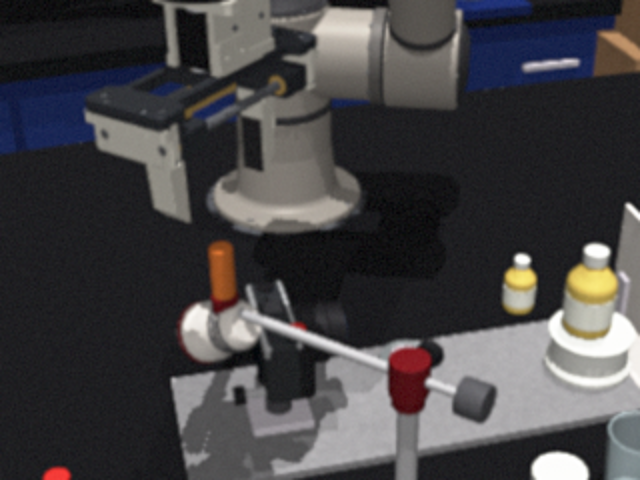

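```bash
python3 - <<'E'
from h import *
i=eyes.camera_info('wrist'); s=monitor.observe()
print(plane(i,(315,263),.286),plane(i,(317,233),.238),plane(i,(317,22),.03),plane(i,(213,206),.1525))
print('tcp in scene',proj(eyes.camera_info('scene'),s['tool_pos']),'tcp top',proj(eyes.camera_info('top'),s['tool_pos']))
im=eyes.read_camera('top'); cv2.imwrite('pics/t1.png',im[100:400,160:560,::-1].repeat(2,0).repeat(2,1))
E
```

```text
[ 0.5896817  -0.20279232  0.286     ] [ 0.59381212 -0.2006831   0.238     ] [ 0.72891008 -0.08702601  0.03      ] [ 0.5375351  -0.13041435  0.1525    ]
tcp in scene [229.77080344 194.65269509] tcp top [438.4219034  212.15813746]
```

View pics/t1.png

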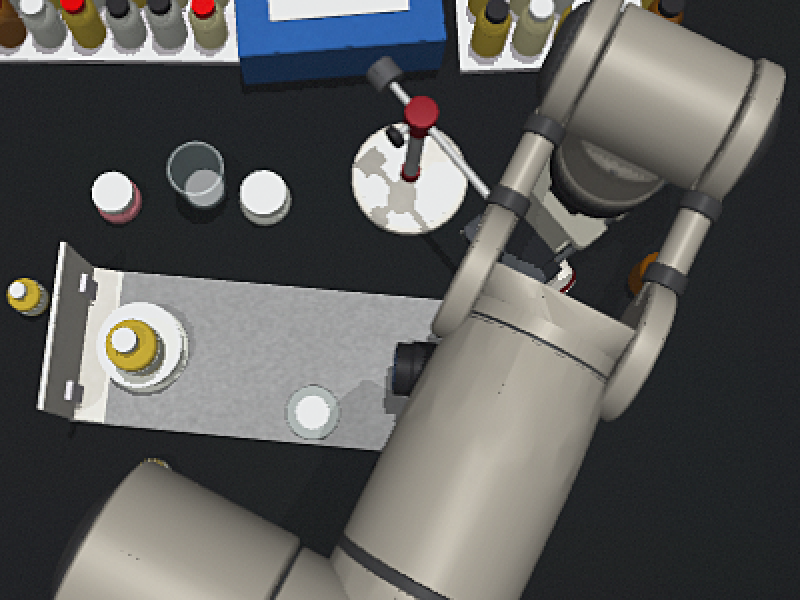

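Call:
carry_out:
  targets:
    - [[-0.001,0,0.022],0]
    - [[-0.001,0,0.022],0]
    - [[0,0,0.022],0]
    - [[0,0,0.02],0]
    - [[0,0,0],0]

```text
time: 2.68
tool_pos: [0.5881, -0.2058, 0.2536]
tool_rot: [3.141, -0.004, 0.692]
contact_force: [-0.7, -0.8, 0.3]
opening: 0.0919
```

```bash
python3 - <<'E'
from h import *
s=monitor.observe();p=s['tool_pos'];print(p,s['tool_rot'],s['contact_force'],s['time'])
im=eyes.read_camera('wrist'); cv2.imwrite('pics/w2.png',im[:,:,::-1])
E
```

```text
[ 0.58807943 -0.20583231  0.25363477] [ 3.1409741  -0.00387803  0.69151195] [-0.66375369 -0.77222599  0.33528005] 2.675
```

View pics/w2.png

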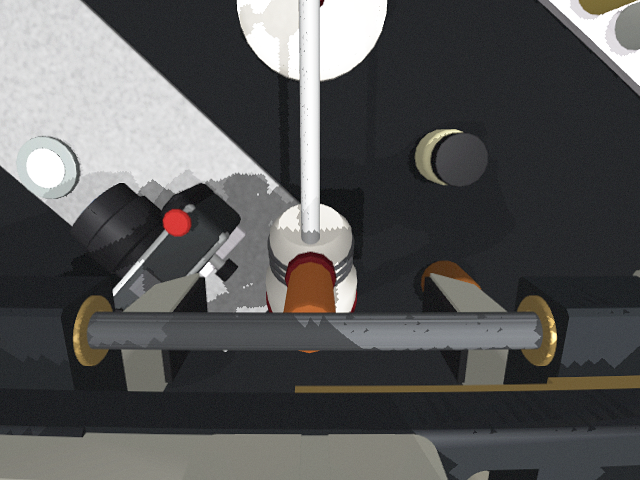

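Call:
carry_out:
  targets:
    - [[0,0,0],0]
    - [[0,0,0],0]
    - [[0,0,0],0]
  fingers: 0.45
  grip_force: 15

```text
time: 3.1
tool_pos: [0.5895, -0.2069, 0.2582]
tool_rot: [3.134, -0.007, 0.691]
contact_force: [0.8, 0.1, -0.4]
opening: 0.0663
```

Call:
carry_out:
  targets:
    - [[0.0007,-0.011,0],0.06]
    - [[0.0007,-0.011,0],0.06]
    - [[0.0007,-0.014,0],0.08]
    - [[0.0007,-0.014,0],0.08]
    - [[0.0007,-0.014,0],0.08]

```text
time: 3.72
tool_pos: [0.5594, -0.1534, 0.2586]
tool_rot: [3.129, -0.01, 0.317]
contact_force: [0.4, -3.4, -2.2]
opening: 0.0505
```

```bash
cat >> h.py <<'E'
PV=np.array([.7265,-.0885])
def polar():
    s=monitor.observe();d=s['tool_pos'][:2]-PV;a=np.degrees(np.arctan2(d[1],d[0]))%360
    print('t',s['time'],'r',np.hypot(*d).round(4),'theta',a.round(1),'yaw+180',(np.degrees(s['tool_rot'][2])%360+180)%360,'z',s['tool_pos'][2].round(4),'F',s['contact_force'].round(1),s['opening'],s['qpos'].round(2))
E
python3 - <<'E'
from h import *
polar()
im=eyes.read_camera('wrist'); cv2.imwrite('pics/w3.png',im[:,:,::-1])
E
```

```text
t 3.725 r 0.1793 theta 201.2 yaw+180 198.17231411554712 z 0.2586 F [ 0.4 -3.4 -2.2] 0.050548649124020587 [-0.4   0.41  1.33 -0.    1.39  0.86]
```

View pics/w3.png

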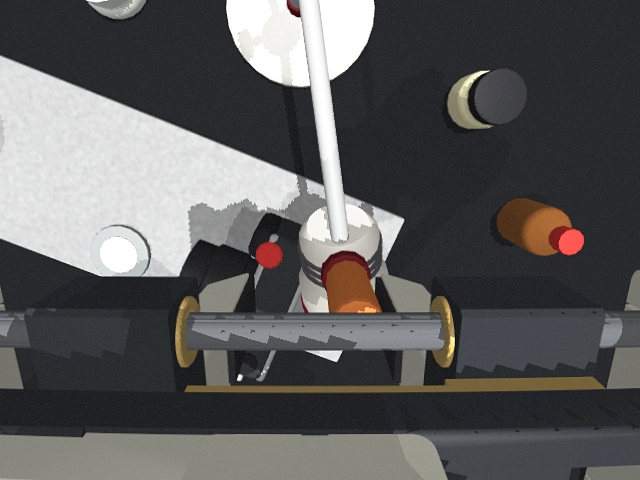

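Call:
carry_out:
  targets:
    - [[0.0008,-0.018,0.001],0.09]
    - [[0.0008,-0.018,0.001],0.09]
    - [[0.0008,-0.018,0.001],0.09]
    - [[0.0008,-0.018,0],0.1]
    - [[0.0008,-0.018,0],0.1]
    - [[0.0008,-0.018,0],0.1]
    - [[0.0008,-0.018,0],0.1]
    - [[0.0008,-0.018,0],0.1]
    - [[0.0008,-0.014,0],0.08]
    - [[0,-0.008,0],0.05]

```text
time: 5.03
tool_pos: [0.5755, 0.0007, 0.2572]
tool_rot: [3.123, -0.018, -0.607]
contact_force: [-1.0, -3.6, 1.4]
opening: 0.0502
```

```bash
python3 - <<'E'
from h import *
polar()
for n in ('wrist','top'):
    im=eyes.read_camera(n); cv2.imwrite(f'pics/{n[0]}4.png',im[:,:,::-1])
E
```

```text
t 5.025 r 0.1754 theta 149.4 yaw+180 145.2256130466974 z 0.2572 F [-1.  -3.6  1.4] 0.050230688436400564 [-0.12  0.41  1.33 -0.03  1.39  2.06]
```

View pics/w4.png

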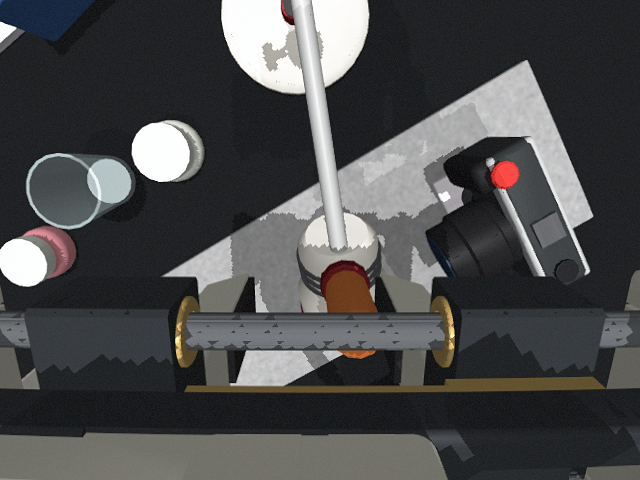

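View pics/t4.png

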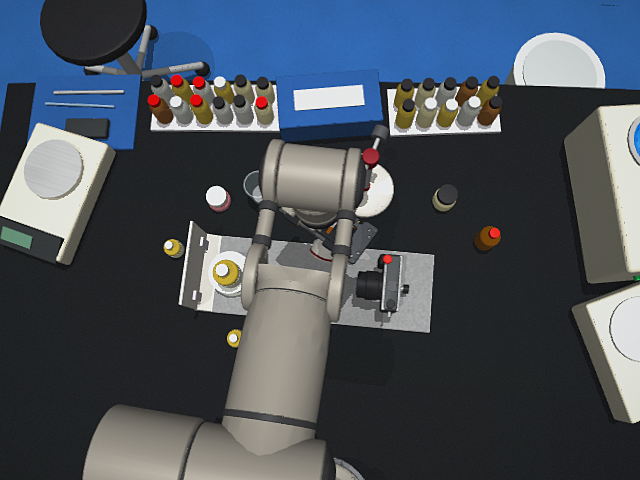

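Call:
carry_out:
  targets:
    - [[0,-0.014,0],0.08]
    - [[0,-0.014,0],0.08]
    - [[0,-0.014,0],0.08]
    - [[0,-0.014,0],0.08]
    - [[0,-0.014,0],0.07]
    - [[0,-0.013,0],0.05]
    - [[0,-0.008,0],0.05]
    - [[0,0,0],0]

```text
time: 6.12
tool_pos: [0.6363, 0.0607, 0.2564]
tool_rot: [3.119, -0.017, -1.096]
contact_force: [-4.1, -1.0, 0.9]
opening: 0.0503
```

```bash
python3 - <<'E'
from h import *
polar()
E
```

```text
t 6.125 r 0.1743 theta 121.1 yaw+180 117.22762494898132 z 0.2564 F [-4.1 -1.   0.9] 0.05025316916870441 [-0.01  0.55  1.11 -0.03  1.49  2.66]
```

Call:
carry_out:
  targets:
    - [[0,-0.006,0],0.03]
    - [[0,-0.006,0],0.03]
    - [[0,0,0],0]
    - [[0,0.008,0],0]
    - [[0,0.008,0],0]
    - [[0,0.008,0],0]
    - [[0,0.006,0],0]
    - [[0,0,0],0]
    - [[0,0,0],0]

```text
time: 7.25
tool_pos: [0.6164, 0.0518, 0.258]
tool_rot: [3.121, -0.016, -1.15]
contact_force: [0.4, 0.8, 0.8]
opening: 0.0508
```

```bash
python3 - <<'E'
from h import *
polar()
for n in ('wrist','scene'):
    im=eyes.read_camera(n); cv2.imwrite(f'pics/{n[0]}5.png',im[:,:,::-1])
E
```

```text
t 7.25 r 0.1783 theta 128.1 yaw+180 114.13848208502793 z 0.258 F [0.4 0.8 0.8] 0.05075045747726217 [-0.03  0.51  1.18 -0.02  1.47  2.7 ]
```

View pics/w5.png

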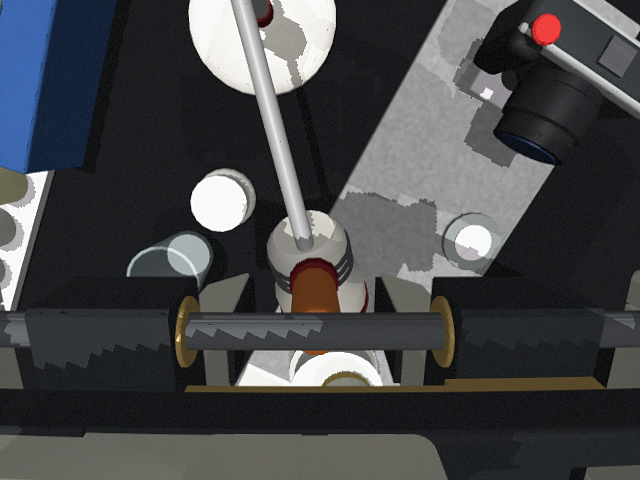

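View pics/s5.png

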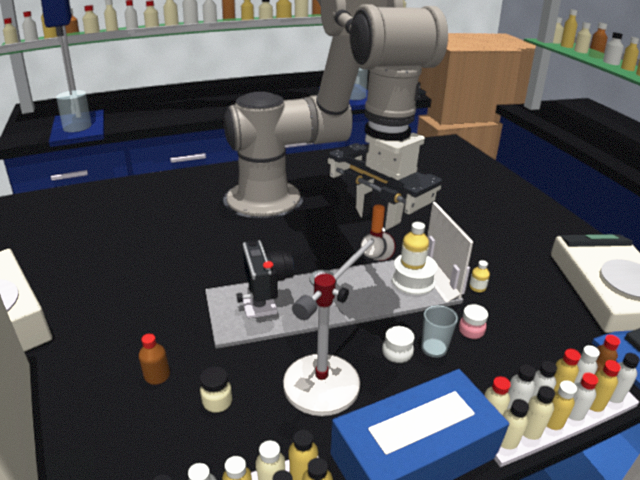

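```bash
python3 - <<'E'
from h import *
w=eyes.camera_info('wrist');sc=eyes.camera_info('scene')
B=np.array([.507,.2115])
im=cv2.imread('pics/s5.png');hsv=cv2.cvtColor(im,cv2.COLOR_BGR2HSV);m=cv2.inRange(hsv,(3,150,80),(18,255,255))[200:240,365:390]
ys,xs=np.nonzero(m);print(xs.mean()+365,ys.mean()+200,ys.min()+200,ys.max()+200,len(xs))
c=(xs.mean()+365,ys.mean()+200)
h1=plane(sc,c,.262)
h2=plane(w,(315,268),.240)
b1=plane(w,(303,240),.225);b2=plane(w,(240,0),.225)
print('handle scene',h1,'wrist',h2,'boom pts',b1,b2,'ang',np.degrees(np.arctan2(*(b1-b2)[[1,0]])))
for h in (h1,h2):
    d=h[:2]-PV;n=d/np.linalg.norm(d);e=B-PV
    print('ang',np.degrees(np.arctan2(d[1],d[0])),np.linalg.norm(d),'miss',n[0]*e[1]-n[1]*e[0])
d=B-PV;print('want',np.degrees(np.arctan2(d[1],d[0])))
E
```

```text
377.46254071661235 218.3615635179153 205 233 307
handle scene [0.61733134 0.05115352 0.262     ] wrist [0.61916877 0.04468597 0.24      ] boom pts [0.62808631 0.03837321 0.225     ] [ 0.69601212 -0.04835468  0.225     ] ang 128.06826184903022
ang 128.01512149924227 0.17725942213287146 miss -0.01182813883222586
ang 128.8644689505996 0.1710511522258273 miss -0.01733428043167723
want 126.19169034026154
```

Call:
carry_out:
  targets:
    - [[0,0,0],-0.06]
    - [[0,-0.008,0],-0.06]
    - [[0,-0.008,0],0]
    - [[0,-0.007,0],0]
    - [[0,-0.006,0],0]
    - [[0,-0.004,0],0]
    - [[0,0,0],0]

```text
time: 8.22
tool_pos: [0.6452, 0.0696, 0.2565]
tool_rot: [3.115, -0.012, -1.028]
contact_force: [-4.2, -2.0, 1.7]
opening: 0.0502
```

```bash
python3 - <<'E'
from h import *
polar()
E
```

```text
t 8.225 r 0.1778 theta 117.2 yaw+180 121.078846429554 z 0.2565 F [-4.2 -2.   1.7] 0.05017846302200559 [ 0.    0.58  1.07 -0.02  1.52  2.6 ]
```

Call:
carry_out:
  targets:
    - [[0,-0.004,0],0]
    - [[0,0,0],0]

```text
time: 8.48
tool_pos: [0.6484, 0.0717, 0.2564]
tool_rot: [3.114, -0.011, -1.029]
contact_force: [-3.6, -0.4, 1.8]
opening: 0.0506
```

```bash
python3 - <<'E'
from h import *
polar()
E
```

```text
t 8.475 r 0.1782 theta 116.0 yaw+180 121.05871794647408 z 0.2564 F [-3.6 -0.4  1.8] 0.050622685760287285 [ 0.    0.58  1.05 -0.02  1.52  2.61]
```

Now back off gently until centred, then lift straight out.

Call:
carry_out:
  targets:
    - [[0,0.007,0],0]
    - [[0,0.007,0],0]
    - [[0,0.007,0],0]
    - [[0,0.007,0],0]
    - [[0,0.003,0],0]
    - [[0,0,0],0]

```text
time: 9.22
tool_pos: [0.6213, 0.0543, 0.2577]
tool_rot: [3.119, -0.014, -1.029]
contact_force: [-0.6, -0.4, -0.0]
opening: 0.0505
```

```bash
python3 - <<'E'
from h import *
polar()
for n in ('wrist','scene'):
    im=eyes.read_camera(n); cv2.imwrite(f'pics/{n[0]}6.png',im[:,:,::-1])
w=eyes.camera_info('wrist');sc=eyes.camera_info('scene')
im=cv2.imread('pics/s6.png');hsv=cv2.cvtColor(im,cv2.COLOR_BGR2HSV);m=cv2.inRange(hsv,(3,150,80),(18,255,255))[200:240,365:400]
ys,xs=np.nonzero(m);c=(xs.mean()+365,ys.mean()+200);print(c,len(xs))
h1=plane(sc,c,.262);d=h1[:2]-PV;print(h1,np.degrees(np.arctan2(d[1],d[0])))
E
```

```text
t 9.225 r 0.1774 theta 126.4 yaw+180 121.02323237858133 z 0.2577 F [-0.6 -0.4 -0. ] 0.050454553592149134 [-0.02  0.52  1.16 -0.02  1.48  2.58]
(np.float64(380.0410094637224), np.float64(219.3217665615142)) 317
[0.62178348 0.0540737  0.262     ] 126.29627442992049
```

View pics/w6.png

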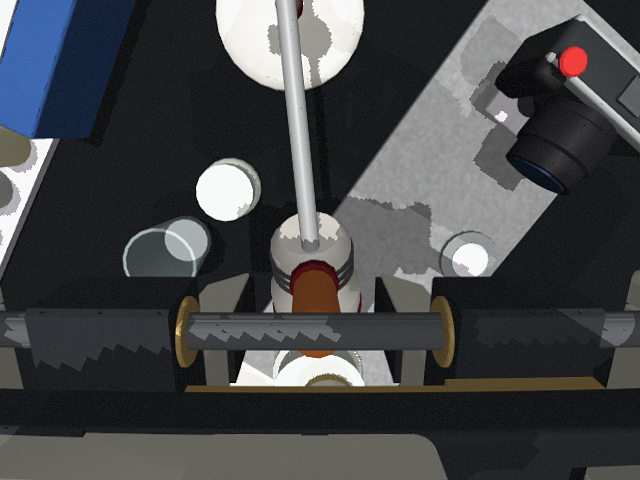

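Call:
carry_out:
  targets:
    - [[0,0,-0.02],0]
    - [[0,0,-0.02],0]
    - [[0,0,-0.02],0]
    - [[0,0,-0.02],0]
    - [[0,0,-0.015],0]
    - [[0,0,0],0]

```text
time: 10.07
tool_pos: [0.6236, 0.0577, 0.3541]
tool_rot: [3.118, -0.013, -1.028]
contact_force: [-0.5, -0.1, 0.2]
opening: 0.0506
```

```bash
python3 - <<'E'
from h import *
polar()
plan([.5365,-.129,.30],-0.1,8)
E
```

```text
t 10.075 r 0.1787 theta 125.1 yaw+180 121.10727304099117 z 0.3541 F [-0.5 -0.1  0.2] 0.050641742445549746 [-0.02  0.5   0.93 -0.02  1.72  2.58]
10.075 [0.6236 0.0577 0.3541] [ 3.1178 -0.0125 -1.0279] [-0.018  0.504  0.93  -0.024  1.721  2.577] [-0.53 -0.14  0.15] 0.050641742445549746
[[0.0144, 0.0214, 0.0068], -0.116]
[[0.0118, 0.0229, 0.0068], -0.116]
[[0.0091, 0.0241, 0.0068], -0.116]
[[0.0062, 0.025, 0.0068], -0.116]
[[0.0033, 0.0255, 0.0068], -0.116]
[[0.0003, 0.0258, 0.0068], -0.116]
[[-0.0027, 0.0256, 0.0068], -0.116]
[[-0.0056, 0.0251, 0.0068], -0.116]
```

Call:
carry_out:
  targets:
    - [[0.014,0.021,0],-0.116]
    - [[0.012,0.023,0],-0.116]
    - [[0.009,0.024,0],-0.116]
    - [[0.006,0.025,0],-0.116]
    - [[0.003,0.0255,0.006],-0.116]
    - [[0,0.026,0.01],-0.116]
    - [[-0.003,0.026,0.02],-0.116]
    - [[-0.003,0.02,0.015],-0.116]
  fingers: 1

```text
time: 11.08
tool_pos: [0.5378, -0.1295, 0.2997]
tool_rot: [3.119, 0.02, -0.066]
contact_force: [0.2, -1.0, -0.1]
opening: 0.0005
```

```bash
python3 - <<'E'
from h import *
polar()
i=eyes.camera_info('wrist')
for n in ('wrist','top','scene'):
    im=eyes.read_camera(n); cv2.imwrite(f'pics/{n[0]}7.png',im[:,:,::-1])
T=cv2.imread('pics/t7.png'); cv2.imwrite('pics/t7c.png',cv2.resize(T[130:330,170:430],None,fx=3,fy=3,interpolation=cv2.INTER_CUBIC))
E
```

```text
t 11.075 r 0.1931 theta 192.3 yaw+180 176.23137021408252 z 0.2997 F [ 0.2 -1.  -0.1] 0.0005296642376150628 [-0.36  0.36  1.3  -0.03  1.5   1.28]
```

View pics/w7.png

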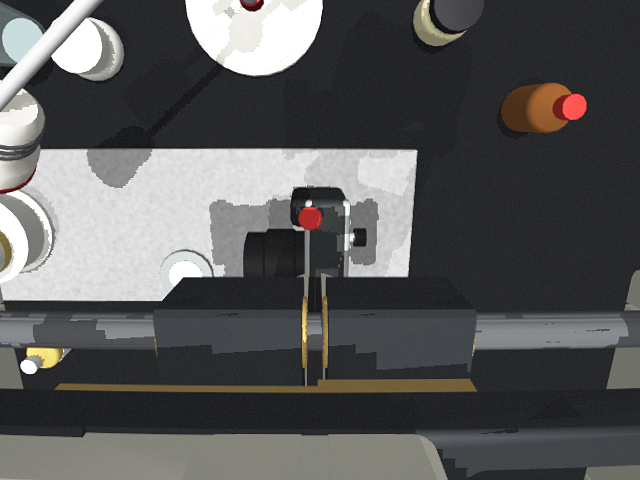

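View pics/t7c.png

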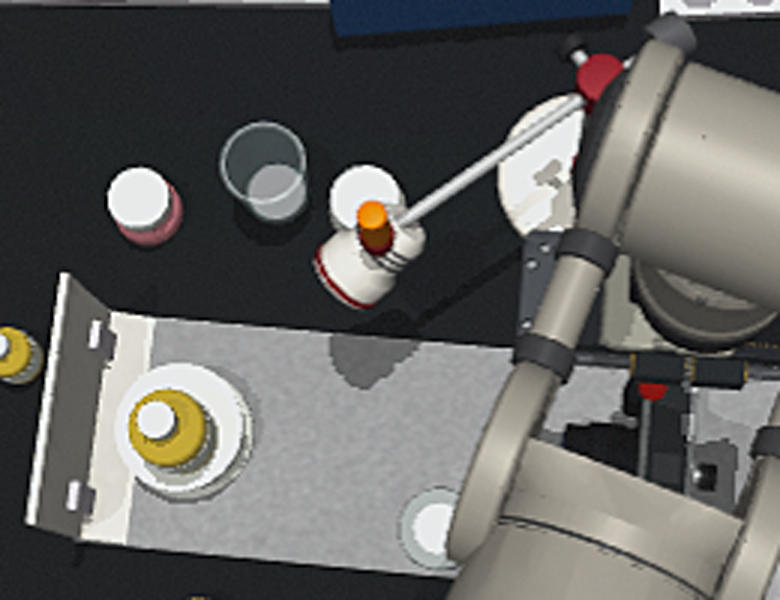

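```bash
python3 - <<'E'
from h import *
it=eyes.camera_info('top');w=eyes.camera_info('wrist');sc=eyes.camera_info('scene')
T=cv2.imread('pics/t7.png');hsv=cv2.cvtColor(T,cv2.COLOR_BGR2HSV)
m=cv2.inRange(hsv,(10,200,200),(18,255,255));sub=m[190:220,280:310];ys,xs=np.nonzero(sub);c=(xs.min()+xs.max())/2+280,(ys.min()+ys.max())/2+190
print(c,len(xs),xs.mean()+280,ys.mean()+190)
h=plane(it,(xs.mean()+280,ys.mean()+190),.286)
S=cv2.imread('pics/s7.png');hs=cv2.cvtColor(S,cv2.COLOR_BGR2HSV);mm=cv2.inRange(hs,(3,150,80),(18,255,255))[200:240,365:400]
ys,xs=np.nonzero(mm);c=(xs.mean()+365,ys.mean()+200);h1=plane(sc,c,.262);print('handle top',h,'scene',h1)
# boom centre line in top: points along bright boom
b1=plane(it,(170+410/3,130+216/3),.225);b2=plane(it,(170+580/3,130+98/3),.225)
B=np.array([.507,.2115])
print('boom',b1,b2,'ang',np.degrees(np.arctan2(*(b1-b2)[[1,0]])))
h0=np.array([.5890,-.2028])
# pivot: 180 mm from both handle positions
H=(h[:2]+h1[:2])/2;mid=(h0+H)/2;v=H-h0;L=np.linalg.norm(v);n=np.array([v[1],-v[0]])/L;P=mid+n*np.sqrt(.18**2-L*L/4)
print('pivot by circle',P)
for pv in (PV,P):
  for hh in (h,h1):
    d=hh[:2]-pv;n=d/np.linalg.norm(d);e=B-pv;print('miss',(n[0]*e[1]-n[1]*e[0]).round(4),np.linalg.norm(d).round(4))
n=(b1-b2)[:2];n/=np.linalg.norm(n);e=B-b1[:2];print('boom miss',n[0]*e[1]-n[1]*e[0])
e=B-h[:2];print('boom dir thru handle',n[0]*e[1]-n[1]*e[0])
print('bottle now',plane(it,(170+157/3,130+420/3),.157),'shutter',plane(w,(310,216),.1525))
s0=cv2.imread('pics/scene0.png')
x=np.hstack([cv2.resize(im[210:330,200:330],None,fx=3,fy=3,interpolation=cv2.INTER_CUBIC) for im in (S,)]+[cv2.resize(cv2.imread('pics/w7.png')[170:290,240:370],None,fx=3,fy=3,interpolation=cv2.INTER_CUBIC)])
cv2.imwrite('pics/cam.png',x)
E
```

```text
(np.float64(293.5), np.float64(201.0)) 49 293.16326530612247 200.75510204081633
handle top [0.62027597 0.05729321 0.286     ] scene [0.61971172 0.05525345 0.262     ]
boom [0.63444643 0.03566264 0.225     ] [ 0.71733065 -0.07483233  0.225     ] ang 126.8742092741007
pivot by circle [ 0.72763539 -0.08799482]
miss 0.0007 0.1804
miss -0.0027 0.1791
miss -0.0005 0.1807
miss -0.004 0.1794
boom miss -0.003561612418026147
boom dir thru handle -0.001917694278744872
bottle now [0.50538734 0.20906178 0.157     ] shutter [ 0.53910313 -0.1291237   0.1525    ]
```

View pics/cam.png

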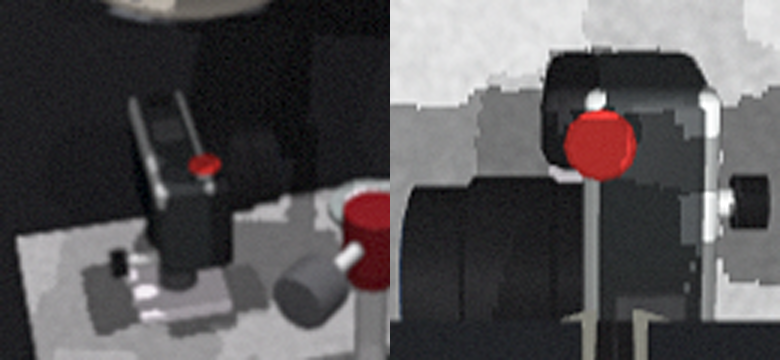

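Call:
carry_out:
  targets:
    - [[0,0,0.03],0]
    - [[0,0,0.03],0]
    - [[0,0,0.03],0]
    - [[0,0,0.025],0]
    - [[0,0,0.012],0]
    - [[0,0,0],0]

```text
time: 11.98
tool_pos: [0.5401, -0.1272, 0.173]
tool_rot: [3.119, 0.012, -0.082]
contact_force: [0.2, -0.0, 1.2]
opening: 0.0004
```

```bash
python3 - <<'E'
from h import *
plan([.5375,-.1293,.158],-0.066,1)
im=eyes.read_camera('scene'); cv2.imwrite('pics/s8.png',cv2.resize(im[170:330,190:370,::-1],None,fx=4,fy=3.7))
im=eyes.read_camera('wrist'); cv2.imwrite('pics/w8.png',im[:,:,::-1])
E
```

```text
11.975 [ 0.5401 -0.1272  0.173 ] [ 3.1192  0.0122 -0.0817] [-0.355  0.448  1.515 -0.027  1.184  1.307] [ 0.24 -0.01  1.18] 0.00037654899932210075
[[-0.0024, 0.0023, 0.015], -0.016]
```

View pics/s8.png

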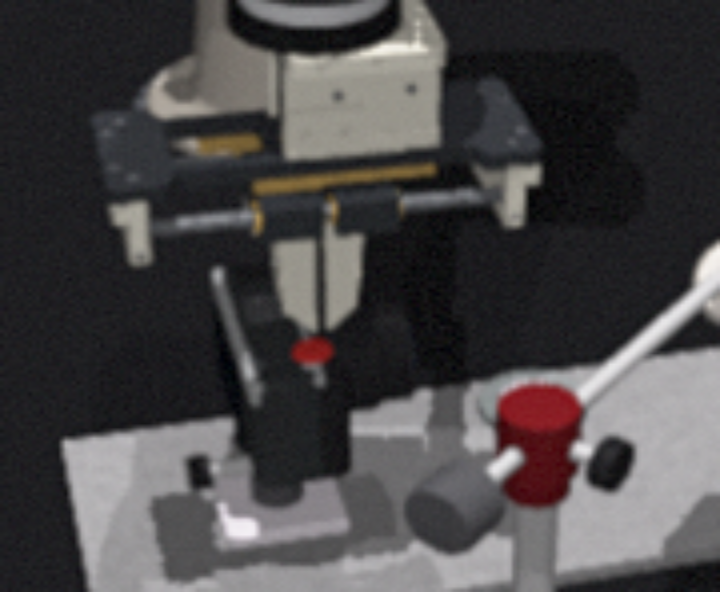

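View pics/w8.png

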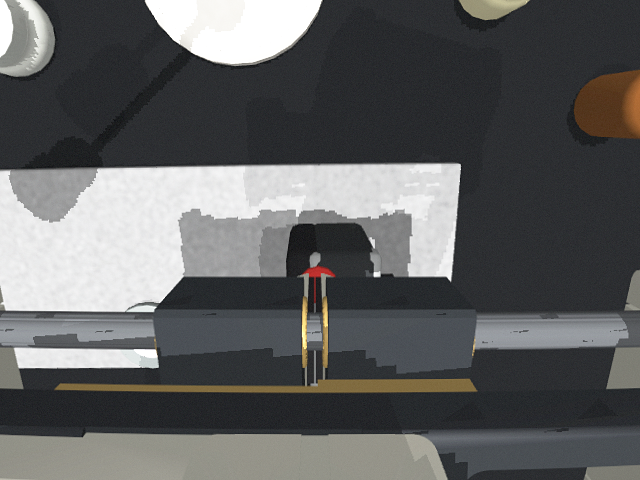

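Call:
carry_out:
  targets:
    - [[-0.002,0.002,0.008],0]
    - [[0,0,0.005],0]
    - [[0,0,0],0]

```text
time: 12.45
tool_pos: [0.5391, -0.1302, 0.1623]
tool_rot: [3.118, 0.007, -0.082]
contact_force: [0.2, -0.0, -0.4]
opening: 0.0003
```

```bash
python3 - <<'E'
from h import *
plan([.5375,-.1293,.1535],-0.08,1)
E
```

```text
12.45 [ 0.5391 -0.1302  0.1623] [ 3.1176  0.0065 -0.0821] [-0.361  0.455  1.535 -0.027  1.151  1.303] [ 0.24 -0.03 -0.44] 0.0003034398221154615
[[-0.0017, -0.0007, 0.0088], -0.002]
```

Call:
carry_out:
  targets:
    - [[-0.001,0,0.004],0]
    - [[0,0,0.003],0]
    - [[0,0,0],0]

```text
time: 12.82
tool_pos: [0.538, -0.1304, 0.155]
tool_rot: [3.118, 0.006, -0.082]
contact_force: [0.8, 0.1, 0.8]
opening: 0.0
```

Call:
carry_out:
  targets:
    - [[0,0,0.001],0]

```text
time: 12.95
tool_pos: [0.5381, -0.1305, 0.1541]
tool_rot: [3.117, 0.006, -0.082]
contact_force: [0.2, 0.2, -0.1]
opening: 0.0006
```

Call:
carry_out:
  targets:
    - [[0,0,0.001],0]

```text
time: 13.08
tool_pos: [0.5382, -0.1305, 0.1531]
tool_rot: [3.117, 0.006, -0.082]
contact_force: [-1.2, 0.1, 0.5]
opening: 0.0005
```

Call:
carry_out:
  targets:
    - [[0,0,0.001],0]

```text
time: 13.2
tool_pos: [0.5382, -0.1305, 0.1521]
tool_rot: [3.117, 0.006, -0.082]
contact_force: [0.4, 0.8, 1.2]
opening: 0.0007
```

Call:
carry_out:
  targets:
    - [[0,0,0.001],0]

```text
time: 13.32
tool_pos: [0.5382, -0.1305, 0.1513]
tool_rot: [3.117, 0.006, -0.082]
contact_force: [-0.4, 0.1, 1.7]
opening: 0.0002
```

Call:
carry_out:
  targets:
    - [[0,0,0.0005],0]

```text
time: 13.45
tool_pos: [0.5382, -0.1305, 0.1508]
tool_rot: [3.117, 0.006, -0.082]
contact_force: [-0.2, -0.4, 1.0]
opening: 0.0004
```

Call:
carry_out:
  targets:
    - [[0,0,0.0005],0]

```text
time: 13.58
tool_pos: [0.5382, -0.1305, 0.1505]
tool_rot: [3.117, 0.005, -0.082]
contact_force: [-1.8, -0.0, 2.0]
opening: 0.0006
```

Call:
carry_out:
  targets:
    - [[0,0,0.0005],0]

```text
time: 13.7
tool_pos: [0.5382, -0.1305, 0.1502]
tool_rot: [3.117, 0.005, -0.082]
contact_force: [-2.2, 0.2, 6.0]
opening: 0.0001
```

Call:
carry_out:
  targets:
    - [[0,0,0.0004],0]

```text
time: 13.82
tool_pos: [0.5382, -0.1305, 0.1502]
tool_rot: [3.117, 0.005, -0.082]
contact_force: [-1.8, 0.9, 5.3]
opening: 0.0002
```

At the click: about 5.5 N, with the cap stopped. I'll hold here.

Call:
carry_out:
  targets:
    - [[0,0,0.0003],0]
    - [[0,0,0.0003],0]

```text
time: 14.08
tool_pos: [0.5382, -0.1305, 0.1502]
tool_rot: [3.117, 0.004, -0.082]
contact_force: [-1.6, 0.1, 4.7]
opening: 0.0002
```

Call:
carry_out:
  targets:
    - [[0,0,0.0003],0]
    - [[0,0,0.0003],0]

```text
time: 14.32
tool_pos: [0.5383, -0.1305, 0.1502]
tool_rot: [3.117, 0.004, -0.082]
contact_force: [-1.3, 0.9, 5.6]
opening: 0.0005
```

Call:
carry_out:
  targets:
    - [[0,0,0.0003],0]
    - [[0,0,0.0003],0]

```text
time: 14.58
tool_pos: [0.5383, -0.1305, 0.1502]
tool_rot: [3.117, 0.004, -0.082]
contact_force: [-1.5, 1.5, 5.7]
opening: 0.0005
```

Call:
carry_out:
  targets:
    - [[0,0,0.0003],0]
    - [[0,0,0.0003],0]
    - [[0,0,0.0003],0]

```text
time: 14.95
tool_pos: [0.5382, -0.1305, 0.1502]
tool_rot: [3.116, 0.003, -0.082]
contact_force: [-1.8, 0.9, 5.9]
opening: 0.0004
```

Call:
carry_out:
  targets:
    - [[0,0,0.0012],0]
    - [[0,0,0.0012],0]

```text
time: 15.2
tool_pos: [0.5383, -0.1305, 0.1491]
tool_rot: [3.116, 0.002, -0.082]
contact_force: [-3.6, 2.0, 8.7]
opening: 0.0007
```

Call:
carry_out:
  targets:
    - [[0,0,0.0012],0]
    - [[0,0,0.001],0]

```text
time: 15.45
tool_pos: [0.5383, -0.1305, 0.1485]
tool_rot: [3.116, 0.001, -0.082]
contact_force: [-3.4, 1.0, 10.1]
opening: 0.0006
```

Call:
carry_out:
  targets:
    - [[0,0,0.0014],0]
    - [[0,0,0.0014],0]

```text
time: 15.7
tool_pos: [0.5383, -0.1305, 0.1477]
tool_rot: [3.115, -0.0, -0.082]
contact_force: [-3.5, 1.4, 10.7]
opening: 0.0003
```

Call:
carry_out:
  targets:
    - [[0,0,0.0014],0]
    - [[0,0,0.0014],0]

```text
time: 15.95
tool_pos: [0.5383, -0.1305, 0.1474]
tool_rot: [3.115, -0.002, -0.082]
contact_force: [-5.4, 1.3, 14.5]
opening: 0.0003
```

It has bottomed out: 14.5 N, 2.8 mm below the click. Releasing now.

Call:
carry_out:
  targets:
    - [[0,0,-0.003],0]
    - [[0,0,-0.005],0]
    - [[0,0,-0.015],0]
    - [[0,0,-0.03],0]
    - [[0,0,-0.03],0]
    - [[0,0,-0.03],0]
    - [[0,0,-0.02],0]
    - [[-0.03,0,-0.02],0]
    - [[-0.03,0,0],0]
    - [[-0.03,0,0],0]

```text
time: 17.2
tool_pos: [0.4484, -0.1191, 0.309]
tool_rot: [3.114, -0.006, -0.081]
contact_force: [-0.5, -0.4, -0.1]
opening: 0.0003
```

Call:
carry_out:
  targets:
    - [[-0.03,0.03,0],0]
    - [[-0.03,0.04,0],0]
    - [[0,0.05,0],0]
    - [[0,0.05,0],0]
    - [[0,0.04,0],0]
    - [[0,0,0],0]
    - [[0,0,0],0]

```text
time: 18.08
tool_pos: [0.3681, -0.3282, 0.3202]
tool_rot: [3.11, -0.012, -0.079]
contact_force: [0.6, 0.1, -1.1]
opening: 0.0002
```

```bash
python3 - <<'E'
from h import *
s=monitor.observe();print(s['time'],s['tool_pos'],s['contact_force'])
for n in ('top','scene'):
    im=eyes.read_camera(n); cv2.imwrite(f'pics/{n[0]}9.png',im[:,:,::-1])
it=eyes.camera_info('top');sc=eyes.camera_info('scene')
T=cv2.imread('pics/t9.png');hsv=cv2.cvtColor(T,cv2.COLOR_BGR2HSV)
def cen(m,x0,x1,y0,y1):
    ys,xs=np.nonzero(m[y0:y1,x0:x1]);return (xs.mean()+x0,ys.mean()+y0)
h=plane(it,cen(cv2.inRange(hsv,(10,200,200),(18,255,255)),280,310,190,220),.286)
for f in 'pics/top0.png','pics/t9.png':
    hh=cv2.cvtColor(cv2.imread(f),cv2.COLOR_BGR2HSV); print(f,'cap',cen(cv2.inRange(hh,(0,0,150),(180,60,255)),214,229,262,277),'shutter',cen(cv2.inRange(hh,(0,180,60),(4,255,255)),375,398,250,270))
B=np.array([.507,.2115])
for pv in (PV,np.array([.7276,-.088])):
    d=h[:2]-pv;n=d/np.linalg.norm(d);e=B-pv;print(h,'miss',n[0]*e[1]-n[1]*e[0])
E
```

```text
18.075 [ 0.36805193 -0.32818219  0.32016927] [ 0.57599823  0.05838152 -1.10261086]
pics/top0.png cap (np.float64(220.94615384615383), np.float64(268.9384615384615)) shutter (np.float64(386.890625), np.float64(258.765625))
pics/t9.png cap (np.float64(220.984496124031), np.float64(268.91472868217056)) shutter (np.float64(386.890625), np.float64(258.765625))
[0.6203631 0.0574448 0.286    ] miss 0.0010740184939763697
[0.6203631 0.0574448 0.286    ] miss -0.00017889768665543815
```

View pics/t9.png

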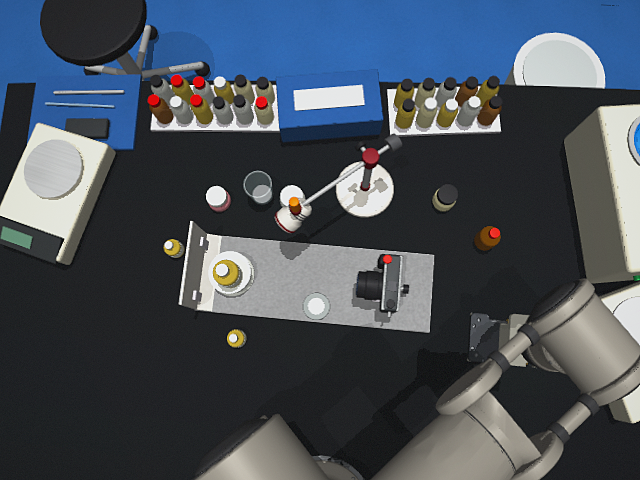

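View pics/s9.png

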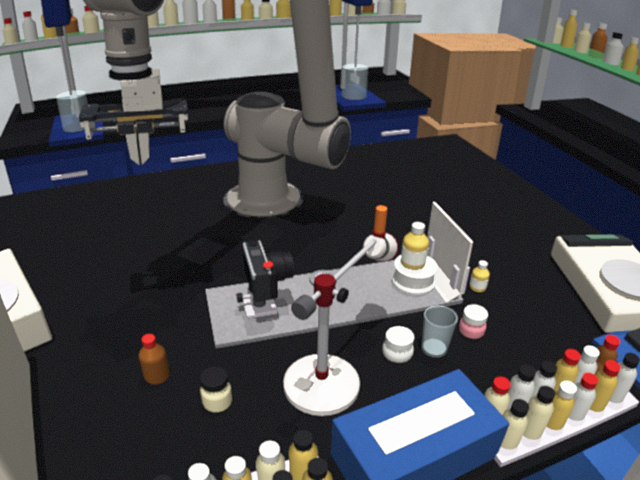

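The top view shows the lamp at (295,203) aimed at the bottle at (226,273). The bottle, the shutter at (387,259) and all the bystanders are where they were, and the arm is clear.

```bash
python3 -c "
from cell import order
print(order.hand_in())"
```

```text
the job is handed in; nothing more can be done
None
```

The photo sequence is complete and the job is handed in at about 18 s. No verdict was reported, so these are my own measurements.

- **Lamp:** I pushed it round by its handle with the half-open fingers, about 94° clockwise. The first push stopped roughly 12–17 mm off the bottle, so I nudged it once more, backed off gently and lifted clear. In the last top view the beam passes about 1 mm from the bottle's middle. Earlier readings differed slightly, by up to 4 mm, but all were well inside the 16 mm limit.
- **Shutter:** I held the button at the first click for about 1.2 s at 5–6 N. I then pressed it to the stop, reaching 14.5 N and about 2.8 mm below the click, and let it up. The joint values can't be read directly, so both stages are judged from force and height.
- **End state:** The bottle cap and the shutter cap are at the same top-view pixels as at the start, within 0.1 px. No bystander appears moved, and the arm is clear of everything. No check failed.

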